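Balance a weighted lever bar on a narrow post

ROBOT

A 6-joint arm with a two-finger parallel gripper is mounted at the origin on a cart in front of the work surface, level with it; the furniture and walls round the work are solid. World frame = base frame: x ahead of the robot, y to its left, z up, the work surface at z = 0. Lengths are in m, angles in degrees, forces in N, time in s.
With the tool pointing down it reaches from about 0.3 to 0.75 m from the base axis. Payload 8.5 kg.
Tool frame: the origin (TCP) lies midway between the tips of the shut fingers; the grasp point (between the pads) lies 19 mm behind it; z points along the fingers, y is the direction in which the jaws open and shut (so a half turn about z gives the same grasp; the last joint's range is limited). The gripper opens to 85 mm and grips with 20 to 120 N. Pads are 22 mm wide; open, the fingers measure 114 mm over their backs; the gripper's body (76 mm by 85 mm) begins 54 mm behind the grasp point. The pads swing forward as they close: fully open they stand 13 mm farther back than shut.
Start: joints at [53.669, 21.807, 74.336, -0, 83.858, -12.336], TCP at [0.224, 0.502, 0.231] pointing down, gripper open.
Joint ranges: [-178.18, 178.18], [-50.72, 133.34], [12.68, 142.11], [-81.47, 261.47], [9.98, 163.14], [-165.26, 165.26]. Speed limits (degrees/s): [136.94, 136.94, 180, 180, 180, 180].

INTERFACE

Orientations are given as a 3x3 rotation matrix whose columns are the frame's x, y, z axes.
In Python, from rig import env, eyes, close_job gives the robot as it stands.
- The arm moves only by the tool jog_arm, never from a script. Its argument "deltas" is one flat list of numbers, 7 for each row, row after row: the shift along the tool's x, y, z in units of 0.75 m (1.0 is 0.75 m), then the turn, a rotation vector about the tool's x, y, z in units of 180 degrees (1.0 is 180 degrees), then the gripper command: -1 is fully open, 1 is shut, values between are in proportion. In form: [dx, dy, dz, ax, ay, az, fingers, dx, dy, dz, ax, ay, az, fingers, ...]. A call has 1 to 12 rows; each row is the pose to reach, as a shift and turn from the pose commanded when the call began, along the tool's axes at that moment, turning the shorter way round; what a row does not reach only later rows make up. A row lasts 1/12 s, in which the tool goes at most 41.7 mm and 7.16 degrees, less where a joint would pass 70% of its speed; a pose out of reach is approached as far as the arm can. A call with a number of a shift or a turn outside -1 to 1 is refused whole. A call with a gripper value outside its range is refused whole. The fingers move at their own pace and stop on an object; "grip_force" is the grip in N (left out, the last holds). Time passes only in rows, so rows that repeat a pose let the fingers close. It gives the time, the measured TCP pose, the force and the opening at its end, in the units of the state.
- env.observe(): the state, without advancing time (a new reading comes with each control period).
- eyes.get_image(name): name is "scene" or "top" or "wrist"; returns the picture (480x640x3 uint8, red, green, blue); there is no depth.
- eyes.camera_params(name): a dict with "intrinsics" (3x3 intrinsics, pixels), "k1" (the pictures are not rectified: a ray, as slopes to the right and down, at radius r is drawn at 1 + k1 r^2 times it, then the intrinsics apply), "R" (3x3) and "t" (3): a world point X has camera coordinates R X + t; the wrist camera has in their place "mount" (4x4, takes a point from camera to tool coordinates, whose origin is the TCP and whose axes are the flange's). Camera axes: x right, y down, z forward; pixel columns grow to the right and rows downward; lengths in m; the calibration is good to about 2 mm. A picture is of the moment at which its call begins: read the wrist's pose just before it. camera_params takes no time and is no camera call.
- close_job(): hands the job in, once; it reports no verdict.
The state is a dict: "time_s": time; "q": joint angles; "qvel": joint speeds; "joint_efforts": joint torques, N m; "position": TCP position; "tool_rot": TCP orientation; "ft_force": force on the tool from outside, world axes, zero at the start; "wrist_torque": the same for the moment, N m; "grip_width": finger opening in m.
Only numpy, scipy, OpenCV 4.12 (cv2) and the standard library are available. Lean on these libraries where they do the work, as an engineer would, in place of code of your own. Each camera call takes 0.05 s, during which the arm holds its last target.

TASK

The square metal lever bar in the wooden cradle has a heavy slug fixed somewhere inside it. Find by careful small trial lifts where it balances without tipping, lift it level out of the cradle there, carry it to the brass post on the blue foot and lay it down gently across the small top so that it stays level on the post by itself when you let go. Never let the bar tip steeply or push the springy post top down hard, and leave the jar, the spool and the can where they are.

Things in the scene. Friction and masses are not known exactly. Their poses are not given: they have to be found in the camera images.
- bar_mid (a point): centre of the lever bar (half-way along, across and up), marked by a thin dark line round it. The bar is a rigid square aluminium-coloured tube 22 x 240 x 22 mm, black cap on its -y end, orange cap on its +y end; its y axis runs along the bar, z up. Its balance point lies within 50 mm either side of this centre, cannot be seen and does not change
- cradle: wooden cradle fixed to the bench, 60 x 222 mm; origin on the bench under its centre, y axis along the bar. Two uprights at y = -95 and +95 mm (12 mm thick) carry the bar's underside 40 mm above the bench, between lips 26 mm apart and 8 mm high; between the uprights the bar is free from both sides and below, over a board 12 mm thick
- post_top (a point): centre of the flat top of the brass balance post, about 90 mm above the bench; the top measures 14 mm along its x and 16 mm along its y axis, no lips. It sits on a spring and sinks straight down 0.4 mm per newton, at most 12 mm; the bar's own weight sinks it under 2 mm. Narrower than the bar, so fingers holding the bar can go down on both sides
- flux_jar: jar with green lid, 45 mm across and 46 mm high, origin under its base; bystander
- solder_spool: white spool, 42 mm across and 22 mm high, origin under its base; bystander
- film_can: black can with grey lid, 33 mm across and 54 mm high, origin under its base; bystander
- bar: the lever bar as a body, origin at the middle of its underside, y axis along the bar; 0.33 to 0.48 kg in all. Held in a weak grip away from the balance point it turns in the fingers and tips
- post: the balance post with its round blue foot, 84 mm across and 18 mm high, fixed to the bench, and a dark sleeve 18 x 20 mm up to 45 mm above the bench, out of which the brass head rises; origin on the bench under its centre, axes as those of post_top

How it is judged:
By the outcome, as a careful person would: the job done as asked, in the order asked, and still so for the second after the job is handed in, with the robot touching nothing.
It also fails if it takes over 58 s, if anything falls off the work surface, if the arm or the gripper's body presses on something with over 40 N, if the wrist force passes 120 N, or if a joint passes its speed limit or range.

## Working session

There is one attempt and no reset: what is moved stays moved. The work goes in short steps, Python scripts to look and compute and a tool call to move; the robot and the scene stay as the last step left them, time stands still between calls to the robot, and variables do not carry over. Pictures are saved under pics/ and viewed, and the job is handed in when it is done.

Besides the shell and the picture viewer there is one more tool, called after "Request:" as name(argument=value, ...) on one line, values as JSON. jog_arm: Moves the arm, as the interface text tells. Its arguments: {"type":"object","properties":{"deltas":{"type":"array"},"grip_force":{"type":"number"}},"required":["deltas"]}

```bash
ls; mkdir -p pics
python3 - <<'E'
from rig import env,eyes
import cv2,json
s=env.observe();print(s)
for n in ("scene","top","wrist"):
    print(n,eyes.camera_params(n))
for n in ("scene","top"):
    cv2.imwrite(f"pics/{n}0.png",eyes.get_image(n)[:,:,::-1])
E
```

```text
pics
{'time_s': 0.0, 'q': array([ 5.36708819e+01,  2.18395288e+01,  7.43861060e+01, -4.31729466e-04,
        8.38575977e+01, -1.23338490e+01]), 'qvel': array([ 0.03020766, -0.0324986 ,  0.05073478,  0.07512897,  0.04088165,
       -0.02539878]), 'joint_efforts': array([-1.18482327e-03, -4.48483121e+01, -2.31265104e+01, -3.02153421e-04,
        4.88511461e-03,  1.52465049e-05]), 'position': array([0.22346719, 0.50222477, 0.23071751]), 'tool_rot': array([[-9.13579239e-01,  4.06659862e-01, -8.54565505e-04],
       [ 4.06660647e-01,  9.13578534e-01, -1.17475778e-03],
       [ 3.02985865e-04, -1.42075248e-03, -9.99998945e-01]]), 'ft_force': array([-0.9066341 ,  0.90123368, -0.23829479]), 'wrist_torque': array([-0.00340744,  0.05098737,  0.01300987]), 'grip_width': 0.08533748414683556}
scene {'intrinsics': array([[555.43486033,   0.        , 333.06979169],
       [  0.        , 555.43486033, 233.64389357],
       [  0.        ,   0.        ,   1.        ]]), 'k1': 0.013781398816226068, 'R': array([[ 0.861425  , -0.50785128,  0.00583421],
       [-0.31094724, -0.53644647, -0.78456166],
    
[... 395 characters left out ...]
7659093e-04, -2.11104764e-01],
       [ 2.11105901e-01,  2.13148243e-03, -9.77460872e-01]]), 't': array([-0.05875802,  0.5744178 ,  0.97884669])}
wrist {'intrinsics': array([[358.66767489,   0.        , 319.8017052 ],
       [  0.        , 358.66767489, 236.90571162],
       [  0.        ,   0.        ,   1.        ]]), 'k1': -0.06976652418495395, 'mount': array([[ 1.40674804e-03, -9.57210498e-01, -2.89389155e-01,
         7.28524332e-02],
       [ 9.99998591e-01,  1.08141032e-03,  1.28411427e-03,
        -1.90441938e-03],
       [-9.16219240e-04, -2.89390554e-01,  9.57210671e-01,
        -1.41482930e-01],
       [ 0.00000000e+00,  0.00000000e+00,  0.00000000e+00,
         1.00000000e+00]])}
```

View pics/scene0.png

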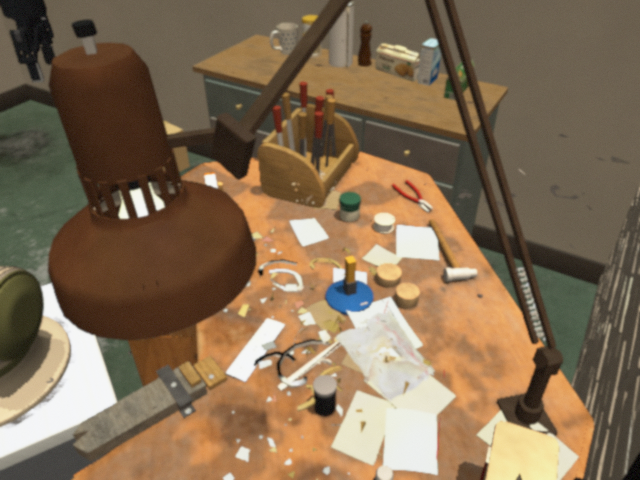

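View pics/top0.png

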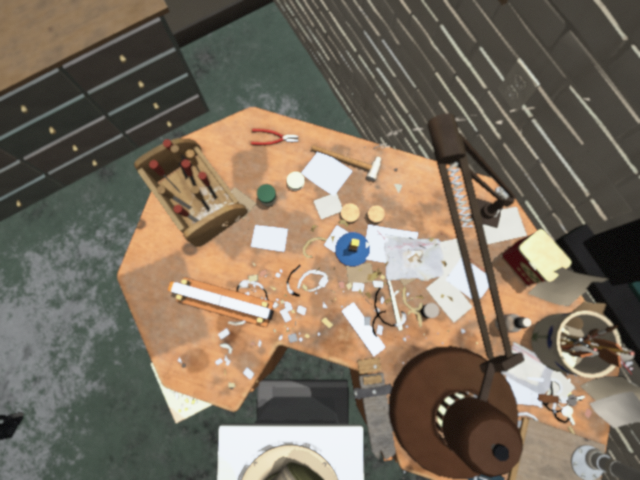

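```bash
cat > h.py <<'E'
import numpy as np,cv2
from rig import env,eyes
def cam(name,s=None):
    c=eyes.camera_params(name);K=np.array(c["intrinsics"])
    if name=="wrist":
        M=np.array(c["mount"]);T=np.eye(4);T[:3,:3]=s["tool_rot"];T[:3,3]=s["position"]
        W=np.linalg.inv(T@M);R,t=W[:3,:3],W[:3,3]
    else:R,t=np.array(c["R"]),np.array(c["t"])
    return K,np.array([c["k1"],0,0,0,0.]),R,t
def ray(C,uv):
    K,d,R,t=C
    p=cv2.undistortPoints(np.array(uv,float).reshape(-1,1,2),K,d).reshape(-1,2)
    return -R.T@t,(np.c_[p,np.ones(len(p))]@R)
def plane(C,uv,z):
    o,r=ray(C,uv); return o+r*((z-o[2])/r[:,2])[:,None]
def proj(C,X):
    K,d,R,t=C
    return cv2.projectPoints(np.array(X,float).reshape(-1,3),cv2.Rodrigues(R)[0],t,K,d)[0].reshape(-1,2)
E
python3 - <<'E'
from h import *
im=cv2.imread("pics/top0.png")
cv2.imwrite("pics/t_cr.png",cv2.resize(im[260:340,150:290],None,fx=5,fy=5,interpolation=cv2.INTER_CUBIC))
cv2.imwrite("pics/t_po.png",cv2.resize(im[170:330,240:450],None,fx=3.5,fy=3.5,interpolation=cv2.INTER_CUBIC))
C=cam("top")
print(plane(C,[(176,288),(268,315)],.062),plane(C,[(354,244)],.09),plane(C,[(353,250),(266,195),(295,180),(431,310)],0.03))
print(-C[2].T@C[3])
E
```

```text
[[0.45068213 0.25297927 0.062     ]
 [0.392011   0.04719022 0.062     ]] [[ 0.54452345 -0.14115451  0.09      ]] [[ 0.54187997 -0.1434405   0.03      ]
 [ 0.67503208  0.06150484  0.03      ]
 [ 0.7124514  -0.00724288  0.03      ]
 [ 0.40386848 -0.31774712  0.03      ]]
[ 0.35481543 -0.06127373  1.07791498]
```

View pics/t_cr.png

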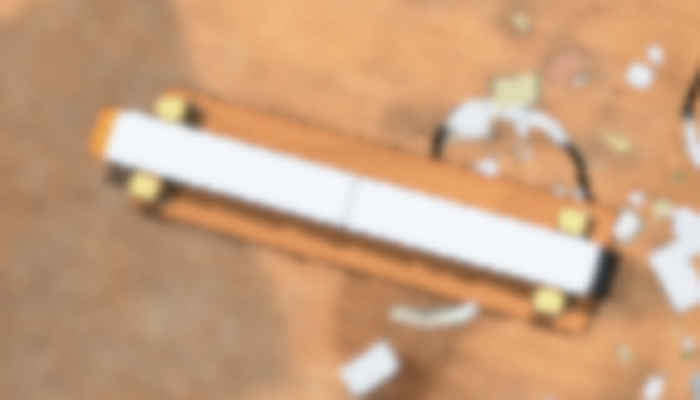

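View pics/t_po.png

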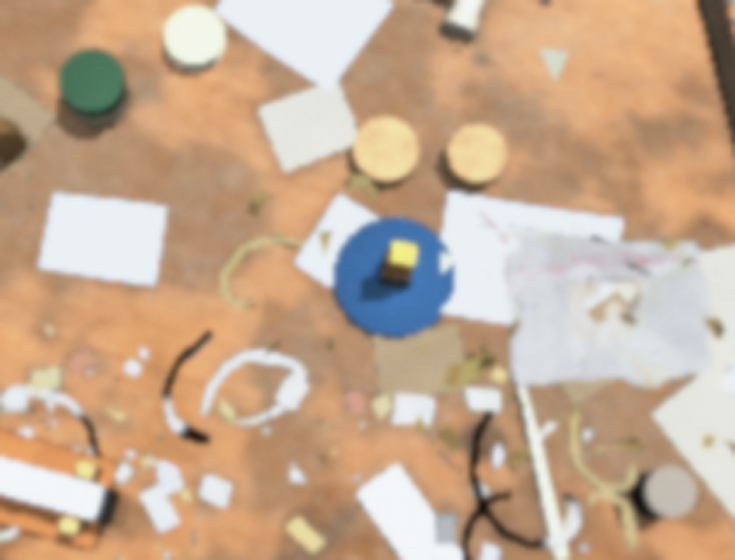

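Run:
```python
from h import *
T=cam("top");S=cam("scene")
def tri(a,b):
    o1,r1=ray(T,[a]);o2,r2=ray(S,[b]);r1=r1[0];r2=r2[0]
    A=np.c_[r1,-r2];x=np.linalg.lstsq(A,o2-o1,rcond=None)[0]
    return (o1+x[0]*r1+o2+x[1]*r2)/2,np.linalg.norm(A@x-(o2-o1))
print("shade",tri((453,410),(155,255)))
print("shadeL",tri((390,415),(55,265)),"shade right",tri((517,410),(255,250)))
print("joint",tri((502,362),(232,140)))
print("base",tri((493,208),(540,360)))
print("post",tri((354.5,243),(350,260)))
# line of arm in top: at (450,150)-(500,360); project heights
o,r=ray(T,[(470,250)])
for z in (.3,.4,.5,.6,.7): 
    X=plane(T,[(440,130),(470,250),(500,360)],z); print(z,X.round(3).tolist(),proj(S,X).round().tolist())
c=np.array([150,260])
pts={"orangeTopL":(122,110),"ol":(104,158)}
C=T
mid=plane(C,[c+np.array([351,200])/5],.062); print("mid",mid)
e=plane(C,[c+np.array([113,134])/5,c+np.array([598,272])/5],.062);print(e,np.linalg.norm(e[0]-e[1]),e.mean(0))
d=e[0]-e[1];print("yaw of y axis",np.degrees(np.arctan2(d[1],d[0])))
```

```text
shade (array([ 0.23435121, -0.27151897,  0.32825158]), np.float64(0.0026298752127029905))
shadeL (array([ 0.18082726, -0.17931998,  0.27709504]), np.float64(0.07798342214065107)) shade right (array([ 0.27159358, -0.36159275,  0.3800719 ]), np.float64(0.061216870665621884))
joint (array([ 0.31496361, -0.30604757,  0.45114117]), np.float64(0.0007740056054089337))
base (array([ 0.63103472, -0.45412417,  0.10974518]), np.float64(0.023024521819378606))
post (array([ 0.54769242, -0.14268317,  0.08734785]), np.float64(0.0008930596764153766))
0.3 [[0.717, -0.286, 0.3], [0.493, -0.325, 0.3], [0.309, -0.362, 0.3]] [[515.0, 161.0], [398.0, 226.0], [266.0, 304.0]]
0.4 [[0.67, -0.257, 0.4], [0.476, -0.291, 0.4], [0.315, -0.323, 0.4]] [[488.0, 90.0], [373.0, 140.0], [246.0, 198.0]]
0.5 [[0.624, -0.228, 0.5], [0.458, -0.257, 0.5], [0.321, -0.285, 0.5]] [[455.0, 6.0], [344.0, 39.0], [223.0, 76.0]]
0.6 [[0.577, -0.199, 0.6], [0.44, -0.223, 0.6], [0.327, -0.246, 0.6]] [[416.0, -96.0], [309.0, -81.0], [196.0, -65.0]]
0.7 [[0.531, -0.17, 0.7], [0.422, -0.189, 0.7], [0.333, -0.207, 0.7]] [[366.0, -225.0], [267.0, -228.0], [165.0, -231.0]]
mid [[0.42445908 0.15333438 0.062     ]]
[[0.45332577 0.26075377 0.062     ]
 [0.39330996 0.04371522 0.062     ]] 0.2251835417078247 [0.42331786 0.1522345  0.062     ]
yaw of y axis 74.54273844868686
```

```bash
cat >> h.py <<'E'
from scipy.spatial.transform import Rotation as Ro
def down(yaw): # yaw (deg) of tool x, pointing down
    a=np.radians(yaw);x=np.array([np.cos(a),np.sin(a),0]);z=np.array([0,0,-1.]);return np.c_[x,np.cross(z,x),z]
def delta(pos,R,P0=None,R0=None):
    s=env.observe();P0=s["position"] if P0 is None else np.array(P0);R0=s["tool_rot"] if R0 is None else R0
    d=R0.T@(np.array(pos)-P0)/.75;r=Ro.from_matrix(R0.T@R).as_rotvec()/np.pi
    return np.r_[d,r].round(4).tolist()
E
python3 -c "
from h import *
print(delta((.424,.153,.2),down(74.5)))"
```

```text
[-0.4336, -0.3167, 0.0413, -0.0004, 0.0002, 0.4528]
```

Request:
jog_arm(deltas=[-0.4336, -0.3167, 0.0413, -0.0004, 0.0002, 0.4528, -1, -0.4336, -0.3167, 0.0413, -0.0004, 0.0002, 0.4528, -1, -0.4336, -0.3167, 0.0413, -0.0004, 0.0002, 0.4528, -1, -0.4336, -0.3167, 0.0413, -0.0004, 0.0002, 0.4528, -1, -0.4336, -0.3167, 0.0413, -0.0004, 0.0002, 0.4528, -1, -0.4336, -0.3167, 0.0413, -0.0004, 0.0002, 0.4528, -1, -0.4336, -0.3167, 0.0413, -0.0004, 0.0002, 0.4528, -1, -0.4336, -0.3167, 0.0413, -0.0004, 0.0002, 0.4528, -1, -0.4336, -0.3167, 0.0413, -0.0004, 0.0002, 0.4528, -1, -0.4336, -0.3167, 0.0413, -0.0004, 0.0002, 0.4528, -1, -0.4336, -0.3167, 0.0413, -0.0004, 0.0002, 0.4528, -1, -0.4336, -0.3167, 0.0413, -0.0004, 0.0002, 0.4528, -1], grip_force=20)

```text
time_s: 1.1
position: [0.4248, 0.1516, 0.1999]
tool_rot: [[0.277, 0.961, -0.0], [0.961, -0.277, 0.001], [0.001, -0.001, -1.0]]
ft_force: [0.1, -0.3, 0.0]
grip_width: 0.0857
```

Request:
jog_arm(deltas=[0, 0, 0, 0, 0, 0, -1, 0, 0, 0, 0, 0, 0, -1])

```text
time_s: 1.27
position: [0.424, 0.1532, 0.2002]
tool_rot: [[0.265, 0.964, 0.0], [0.964, -0.265, 0.001], [0.001, -0.0, -1.0]]
ft_force: [0.2, 0.4, -0.2]
grip_width: 0.0851
```

Run:
```python
from h import *
s=env.observe();im=eyes.get_image("wrist")[:,:,::-1];cv2.imwrite("pics/w1.png",im)
print(s["time_s"],s["position"],s["tool_rot"],s["ft_force"],s["wrist_torque"],s["q"])
np.savez("w1.npz",p=s["position"],R=s["tool_rot"])
```

```text
1.2667 [0.42399583 0.15320078 0.20016509] [[ 2.65439376e-01  9.64127523e-01  2.38879687e-04]
 [ 9.64127038e-01 -2.65439483e-01  9.67006443e-04]
 [ 9.95725627e-04 -2.63712223e-05 -9.99999504e-01]] [ 0.21127516  0.39261508 -0.17875368] [-0.02470605  0.00820518  0.01562904] [4.72645836e+00 1.35243423e+01 9.22788501e+01 5.62189978e-02
 7.41786093e+01 2.01042087e+01]
```

View pics/w1.png

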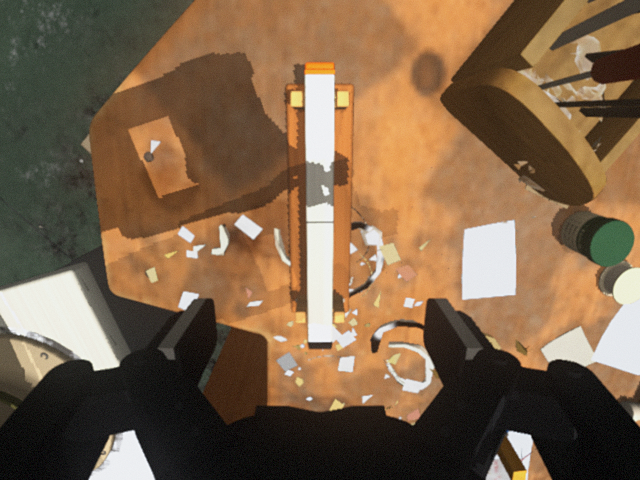

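Run:
```python
from h import *
im=eyes.get_image("top")[:,:,::-1];cv2.imwrite("pics/t2.png",im)
im=eyes.get_image("scene")[:,:,::-1];cv2.imwrite("pics/s2.png",im)
w=cv2.imread("pics/w1.png")
cv2.imwrite("pics/w1c.png",cv2.resize(w[50:360,260:390],None,fx=1.9*2/2,fy=1.9,interpolation=cv2.INTER_CUBIC))
```

```text
(no output)
```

View pics/t2.png

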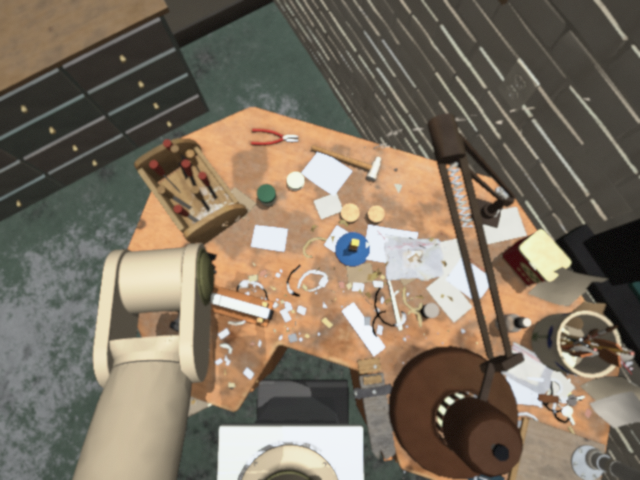

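View pics/s2.png

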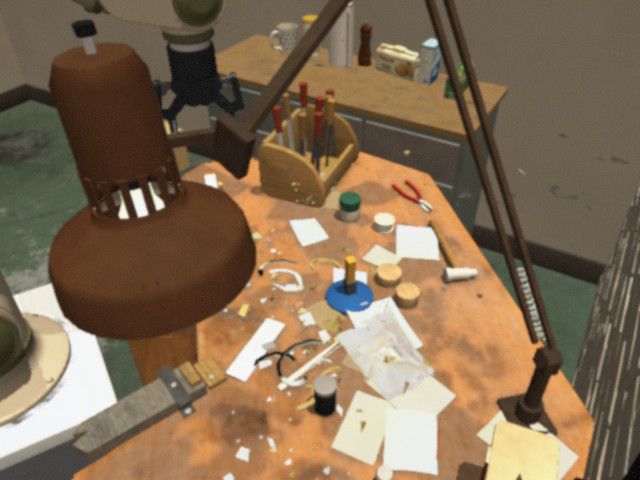

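Run:
```python
from h import *
d=np.load("w1.npz");s={"position":d["p"],"tool_rot":d["R"]};C=cam("wrist",s)
w=cv2.imread("pics/w1.png").astype(int)
# bar edges: rows, find bright/white span around u=320 
for v in (80,100,130,240,260,290,310,330):
    r=w[v,285:355].sum(1); print(v,(r//3).tolist())
print([ (v,w[v,320].tolist()) for v in list(range(58,80))+list(range(214,230))+list(range(335,352))])
```

```text
80 [116, 122, 123, 126, 124, 130, 125, 133, 110, 88, 73, 70, 74, 70, 72, 81, 68, 74, 72, 121, 206, 243, 243, 240, 239, 240, 241, 240, 240, 239, 240, 239, 239, 239, 240, 241, 240, 240, 240, 239, 240, 241, 239, 239, 241, 241, 240, 243, 237, 183, 134, 127, 131, 131, 134, 128, 126, 129, 130, 123, 128, 127, 132, 125, 129, 127, 125, 126, 124, 131]
100 [57, 61, 60, 70, 80, 132, 188, 202, 202, 196, 198, 197, 198, 195, 194, 198, 184, 141, 104, 118, 195, 238, 241, 241, 239, 240, 239, 241, 241, 241, 240, 239, 241, 240, 241, 240, 241, 241, 240, 240, 240, 241, 240, 239, 242, 241, 242, 243, 233, 152, 114, 114, 176, 198, 201, 200, 201, 201, 201, 199, 198, 196, 198, 184, 145, 139, 138, 124, 117, 139]
130 [132, 110, 98, 118, 138, 145, 145, 150, 148, 143, 141, 112, 86, 87, 87, 90, 91, 90, 82, 107, 195, 237, 242, 241, 241, 241, 239, 240, 240, 241, 241, 240, 240, 239, 241, 240, 241, 241, 240, 240, 241, 240, 240, 240, 241, 240, 241, 244, 239, 185, 147, 138, 144, 147, 142, 140, 150, 150, 149, 149, 150, 152, 149, 151, 147, 145, 134, 117, 127, 147]
240 [108, 105, 111, 84, 80, 98, 106, 117, 123, 121, 126, 12
[... 2221 characters left out ...]
 (217, [235, 242, 241]), (218, [233, 241, 238]), (219, [237, 244, 243]), (220, [234, 240, 239]), (221, [181, 192, 191]), (222, [156, 167, 168]), (223, [212, 226, 224]), (224, [236, 243, 240]), (225, [234, 242, 241]), (226, [231, 239, 238]), (227, [231, 240, 239]), (228, [233, 240, 238]), (229, [232, 240, 238]), (335, [242, 240, 238]), (336, [243, 241, 239]), (337, [243, 241, 240]), (338, [243, 242, 239]), (339, [244, 243, 242]), (340, [247, 246, 243]), (341, [240, 235, 232]), (342, [127, 130, 131]), (343, [45, 56, 63]), (344, [41, 50, 61]), (345, [47, 51, 65]), (346, [50, 56, 66]), (347, [45, 52, 61]), (348, [51, 72, 104]), (349, [76, 120, 180]), (350, [84, 147, 216]), (351, [83, 148, 219])]
```

Run:
```python
from h import *
d=np.load("w1.npz");s={"position":d["p"],"tool_rot":d["R"]};C=cam("wrist",s)
uv=[(304.6,80),(333.8,80),(304.6,130),(333.9,130),(306.4,240),(332.6,240),(307,290),(331.9,290),(319.5,221.8),(319.2,69.5),(319.5,342.3),(319.2,74)]
X=plane(C,uv,.062);print(X.round(4))
mids=(X[0:8:2]+X[1:8:2])/2
print(np.linalg.norm(X[1]-X[0]),np.linalg.norm(X[5]-X[4]))
v=mids[0]-mids[-1];print("yaw",np.degrees(np.arctan2(v[1],v[0])))
print(s["tool_rot"].T@(mids-s["position"]).T)
print((s["tool_rot"].T@(X[8:]-s["position"]).T))
```

```text
[[0.4423 0.2591 0.062 ]
 [0.4628 0.2535 0.062 ]
 [0.4326 0.225  0.062 ]
 [0.4538 0.2192 0.062 ]
 [0.4102 0.1414 0.062 ]
 [0.4308 0.1357 0.062 ]
 [0.3984 0.0983 0.062 ]
 [0.4189 0.0927 0.062 ]
 [0.4245 0.1533 0.062 ]
 [0.4544 0.2632 0.062 ]
 [0.395  0.0457 0.062 ]
 [0.4536 0.2603 0.062 ]]
0.021276595689567857 0.021393630263363165
yaw 74.73498251119916
[[ 1.06823395e-01  7.13676933e-02 -1.51948490e-02 -5.98864654e-02]
 [ 1.34525952e-04  2.08019514e-04  4.98185039e-04  5.07108743e-04]
 [ 1.38271519e-01  1.38236213e-01  1.38150013e-01  1.38105512e-01]]
[[ 1.29274599e-04  1.14024038e-01 -1.11519216e-01  1.10941291e-01]
 [ 4.80464977e-04  1.27284170e-04  6.08767574e-04  1.30486522e-04]
 [ 1.38165272e-01  1.38278689e-01  1.38054097e-01  1.38275619e-01]]
```

Request:
jog_arm(deltas=[0.0001, 0.0005, 0.05, 0, 0, -0.0007, -1, 0.0001, 0.0005, 0.1, 0, 0, -0.0007, -1, 0.0001, 0.0005, 0.15, 0, 0, -0.0007, -1, 0.0001, 0.0005, 0.19, 0, 0, -0.0007, -1, 0.0001, 0.0005, 0.215, 0, 0, -0.0007, -1, 0.0001, 0.0005, 0.224, 0, 0, -0.0007, -1, 0.0001, 0.0005, 0.224, 0, 0, -0.0007, -1, 0.0001, 0.0005, 0.224, 0, 0, -0.0007, -1])

```text
time_s: 2.08
position: [0.4252, 0.1536, 0.0331]
tool_rot: [[0.264, 0.964, 0.002], [0.964, -0.264, 0.001], [0.002, 0.001, -1.0]]
ft_force: [-0.8, 0.3, -0.4]
grip_width: 0.0853
```

```bash
cat >> h.py <<'E'
def avg(n,cam="wrist"):
    F=[];T=[];P=[];im=None
    for i in range(n):
        im=eyes.get_image(cam);s=env.observe();F.append(s["ft_force"]);T.append(s["wrist_torque"]);P.append(np.r_[s["position"],s["joint_efforts"]])
    F,T,P=map(np.array,(F,T,P))
    np.set_printoptions(precision=4,suppress=True)
    R=s["tool_rot"]
    print("t",s["time_s"],"F",F.mean(0),F.std(0),"T",T.mean(0),T.std(0));print("T tool",R.T@T.mean(0),"P",P.mean(0),"w",s["grip_width"]);print(R.tolist())
    return F.mean(0),T.mean(0),P.mean(0),im
E
python3 - <<'E'
from h import *
F,T,P,im=avg(12);np.savez("base.npz",F=F,T=T,P=P);cv2.imwrite("pics/w3.png",im[:,:,::-1])
E
```

```text
t 2.6833 F [ 0.0059  0.0853 -0.0701] [0.4257 0.4956 0.3408] T [-0.0045 -0.0087  0.0002] [0.0299 0.0228 0.0296]
T tool [-0.0096 -0.002  -0.0003] P [  0.425    0.1534   0.033    0.0054 -39.7533 -12.7078   0.0021  -0.001
  -0.0018] w 0.08566558372880634
[[0.26512766341345484, 0.9642128440013492, 0.0009558011042312495], [0.9642125383966524, -0.26512857919277655, 0.001008609886634765], [0.0012259247960356833, 0.0006541850263738679, -0.9999990345747067]]
```

View pics/w3.png

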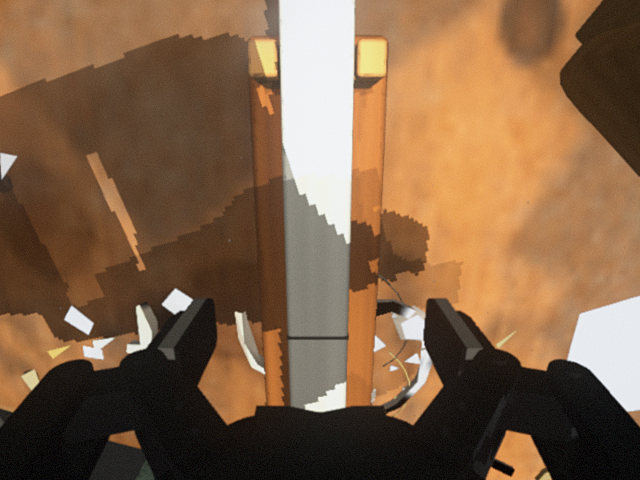

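Request:
jog_arm(deltas=[0, 0, 0, 0, 0, 0, 1, 0, 0, 0, 0, 0, 0, 1, 0, 0, 0, 0, 0, 0, 1, 0, 0, 0, 0, 0, 0, 1, 0, 0, 0, 0, 0, 0, 1, 0, 0, 0, 0, 0, 0, 1, 0, 0, 0, 0, 0, 0, 1, 0, 0, 0, 0, 0, 0, 1, 0, 0, 0, 0, 0, 0, 1, 0, 0, 0, 0, 0, 0, 1], grip_force=60)

```text
time_s: 3.52
position: [0.4247, 0.1534, 0.0325]
tool_rot: [[0.265, 0.964, 0.001], [0.964, -0.265, 0.001], [0.001, 0.001, -1.0]]
ft_force: [0.0, 0.0, 5.0]
grip_width: 0.0211
```

Run:
```python
from h import *
F,T,P,im=avg(4);cv2.imwrite("pics/w4.png",im[:,:,::-1])
```

```text
t 3.7167 F [-1.0828 -0.2549  5.2481] [0.557  0.4875 0.3201] T [-0.0399  0.2247 -0.0014] [0.0237 0.0145 0.0228]
T tool [ 0.2061 -0.0981  0.0016] P [  0.4247   0.1534   0.0325  -0.1491 -37.6961 -12.412    0.0021  -0.3164
  -0.0018] w 0.021308632844361904
[[0.2651243354043036, 0.9642137807275089, 0.0009337192241631855], [0.964213442167942, -0.26512523381437597, 0.0010238835487108855], [0.0012347951551504417, 0.0006288481817653138, -0.9999990399149836]]
```

View pics/w4.png

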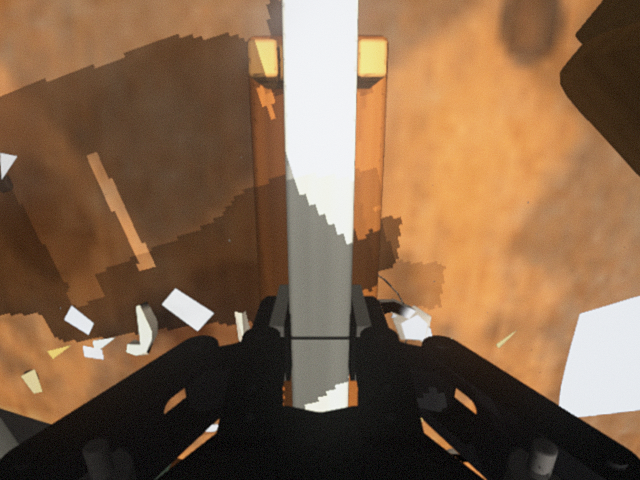

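Request:
jog_arm(deltas=[0, 0, -0.0015, 0, 0, 0, 1, 0, 0, -0.003, 0, 0, 0, 1, 0, 0, -0.0045, 0, 0, 0, 1, 0, 0, -0.006, 0, 0, 0, 1, 0, 0, -0.006, 0, 0, 0, 1, 0, 0, -0.006, 0, 0, 0, 1])

```text
time_s: 4.22
position: [0.4246, 0.1534, 0.0368]
tool_rot: [[0.265, 0.964, 0.001], [0.964, -0.265, 0.001], [0.001, 0.0, -1.0]]
ft_force: [-0.7, -0.2, -3.5]
grip_width: 0.0212
```

Run:
```python
from h import *
b=np.load("base.npz")
F,T,P,im=avg(14);cv2.imwrite("pics/w5.png",im[:,:,::-1])
s=env.observe()
print("dT tool",s["tool_rot"].T@(T-b["T"]),"dF",F-b["F"])
```

```text
t 4.9167 F [ 0.077  -0.054  -4.3091] [0.377  0.4817 0.4926] T [ 0.0304 -0.0134  0.0143] [0.0264 0.0259 0.0284]
T tool [-0.0049  0.0329 -0.0143] P [  0.4247   0.1533   0.0368   0.0002 -41.5572 -13.73    -0.0246   0.011
  -0.    ] w 0.021018555229253767
[[0.26513230563308987, 0.9642117168754866, 0.0007909170047601055], [0.9642113237113745, -0.26513301984977533, 0.0010025029165330423], [0.0011763232722456181, 0.0004968152224413567, -0.9999991847187647]]
dT tool [ 0.0047  0.035  -0.014 ] dF [ 0.071  -0.1393 -4.239 ]
```

View pics/w5.png

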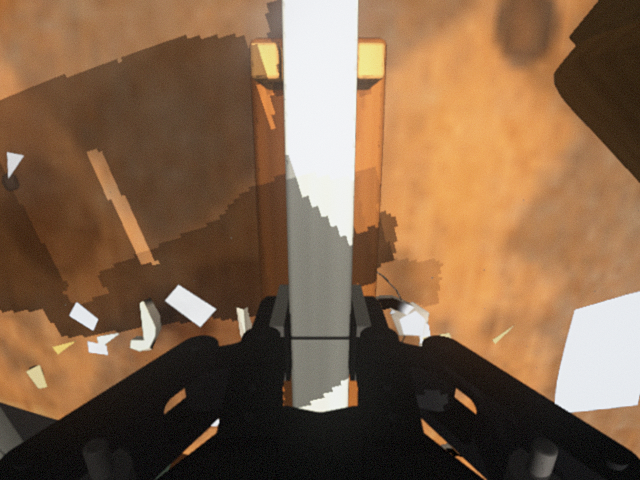

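Request:
jog_arm(deltas=[0, 0, 0.002, 0, 0, 0, 1, 0, 0, 0.004, 0, 0, 0, 1, 0, 0, 0.006, 0, 0, 0, 1, 0, 0, 0.006, 0, 0, 0, 1, 0, 0, 0.006, 0, 0, 0, 0.1, 0, 0, 0.006, 0, 0, 0, 0.1, 0, 0, 0.006, 0, 0, 0, 0.1, 0, 0, 0.006, 0, 0, 0, 0.1, 0, 0, 0.006, 0, 0, 0, 0.1, -0.0097, 0, 0.006, 0, 0, 0, 0.1, -0.0097, 0, 0.006, 0, 0, 0, 0.1, -0.0097, 0, 0.006, 0, 0, 0, 0.1])

```text
time_s: 5.92
position: [0.4227, 0.146, 0.0324]
tool_rot: [[0.266, 0.964, 0.001], [0.964, -0.266, 0.001], [0.001, 0.0, -1.0]]
ft_force: [-0.5, 0.1, 0.2]
grip_width: 0.0386
```

Run:
```python
from h import *
F,T,P,im=avg(5);np.savez("base2.npz",F=F,T=T,P=P);cv2.imwrite("pics/w6.png",im[:,:,::-1])
```

```text
t 6.1667 F [0.2692 0.0667 0.3242] [0.4539 0.248  0.586 ] T [ 0.0034 -0.014   0.0013] [0.02   0.0382 0.019 ]
T tool [-0.0127  0.007  -0.0014] P [  0.4228   0.1463   0.0324  -0.1052 -39.5498 -12.5006  -0.0014  -0.0015
  -0.0051] w 0.03872382284946621
[[0.26509651519129096, 0.9642214890100907, 0.0008704967531753298], [0.9642211097620015, -0.2650973374169968, 0.0010262474133189746], [0.001220296180460077, 0.0005672967323959199, -0.9999990945254147]]
```

View pics/w6.png

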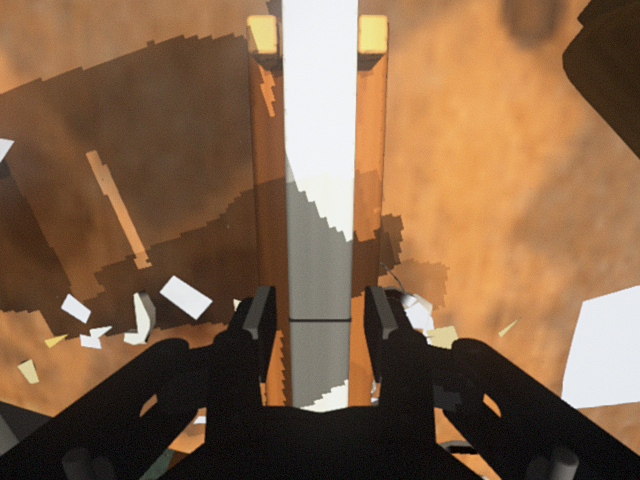

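Request:
jog_arm(deltas=[0, 0, 0, 0, 0, 0, 1, 0, 0, 0, 0, 0, 0, 1, 0, 0, 0, 0, 0, 0, 1, 0, 0, 0, 0, 0, 0, 1, 0, 0, 0, 0, 0, 0, 1, 0, 0, 0, 0, 0, 0, 1, 0, 0, -0.0015, 0, 0, 0, 1, 0, 0, -0.003, 0, 0, 0, 1, 0, 0, -0.0045, 0, 0, 0, 1, 0, 0, -0.006, 0, 0, 0, 1, 0, 0, -0.006, 0, 0, 0, 1, 0, 0, -0.006, 0, 0, 0, 1], grip_force=25)

```text
time_s: 7.17
position: [0.4227, 0.1463, 0.0368]
tool_rot: [[0.265, 0.964, 0.001], [0.964, -0.265, 0.001], [0.001, 0.0, -1.0]]
ft_force: [-0.2, -0.1, -3.0]
grip_width: 0.0217
```

Run:
```python
from h import *
F,T,P,im=avg(14);cv2.imwrite("pics/w7.png",im[:,:,::-1])
```

```text
t 7.8667 F [-0.0239 -0.1074 -3.9917] [0.5138 0.5148 0.3509] T [ 0.0006 -0.0123  0.0065] [0.032  0.0217 0.0323]
T tool [-0.0117  0.0039 -0.0065] P [  0.4227   0.1463   0.0368  -0.0005 -41.1659 -13.5963  -0.004    0.0007
   0.    ] w 0.021450202011922104
[[0.2651003463525341, 0.9642205332716909, 0.0007547059175585906], [0.9642201255402573, -0.26510101706274214, 0.001000127706832648], [0.0011644169771499895, 0.00046256843309612256, -0.9999992150814657]]
```

View pics/w7.png

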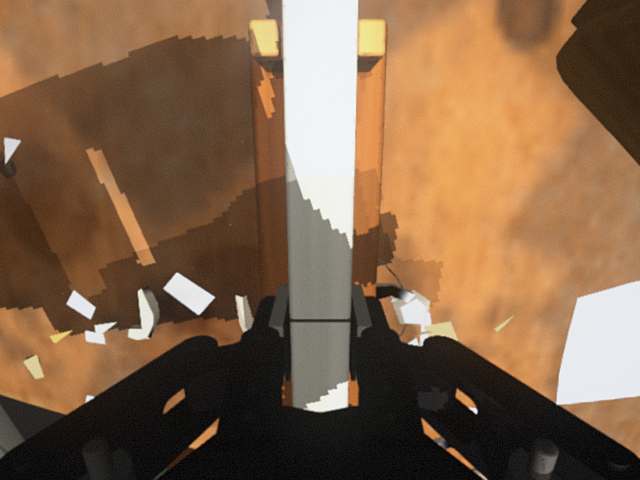

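Request:
jog_arm(deltas=[0, 0, -0.004, 0, 0, 0, 1, 0, 0, -0.008, 0, 0, 0, 1, 0, 0, -0.012, 0, 0, 0, 1, 0, 0, -0.016, 0, 0, 0, 1, 0, 0, -0.02, 0, 0, 0, 1, 0, 0, -0.02, 0, 0, 0, 1, 0, 0, -0.02, 0, 0, 0, 1], grip_force=25)

```text
time_s: 8.45
position: [0.4228, 0.1463, 0.052]
tool_rot: [[0.265, 0.964, 0.001], [0.964, -0.265, 0.001], [0.001, 0.001, -1.0]]
ft_force: [-0.0, -0.2, -4.7]
grip_width: 0.0217
```

Run:
```python
from h import *
F,T,P,im=avg(14);cv2.imwrite("pics/w8.png",im[:,:,::-1])
a=cv2.imread("pics/w7.png").astype(int);b=im[:,:,::-1].astype(int)
for v in (10,60,110,150): print(a[v,280:292].sum(1)//3,b[v,280:292].sum(1)//3,a[v,350:362].sum(1)//3,b[v,350:362].sum(1)//3)
```

```text
t 9.15 F [-0.0033  0.0467 -4.3703] [0.3281 0.4801 0.4186] T [0.0003 0.0024 0.0071] [0.0244 0.0275 0.0254]
T tool [ 0.0024 -0.0003 -0.0071] P [  0.4227   0.1463   0.0518   0.0026 -40.6679 -14.5798  -0.0041   0.0011
  -0.    ] w 0.021518087899167964
[[0.265037749259785, 0.9642377122612045, 0.0007910250223122973], [0.964237346819152, -0.26503845179196023, 0.000978810953733282], [0.0011534584820063853, 0.00050331401665384, -0.9999992081039518]]
[112 127 180 222 231 238 237 240 238 238 239 239] [109 117 176 217 233 237 239 240 237 240 238 239] [242 241 242 240 241 237 237 223 162 131 136 132] [242 241 242 243 242 240 240 224 163 136 133 140]
[ 72  62  91 168 212 226 239 242 241 242 242 242] [116 108 112 163 221 240 242 243 243 242 241 242] [243 242 243 243 244 243 217 128  78  76  85  79] [243 242 242 243 243 239 222 183 193 197 195 197]
[101  95  97 105 165 225 237 242 242 243 243 244] [103  95  92 106 166 225 236 243 243 243 243 241] [242 243 244 243 243 233 159 139 150 148 149 152] [243 244 244 243 244 231 156 140 154 154 160 155]
[ 96  93  95  92  92 123 146 182 232 243 242 242] [ 96  94  98  92 107 178 225 238 240 242 244 244] [244 243 243 243 231 178 153 158 161 155 156 158] [243 244 244 243 231 180 156 156 155 155 155 158]
```

View pics/w8.png

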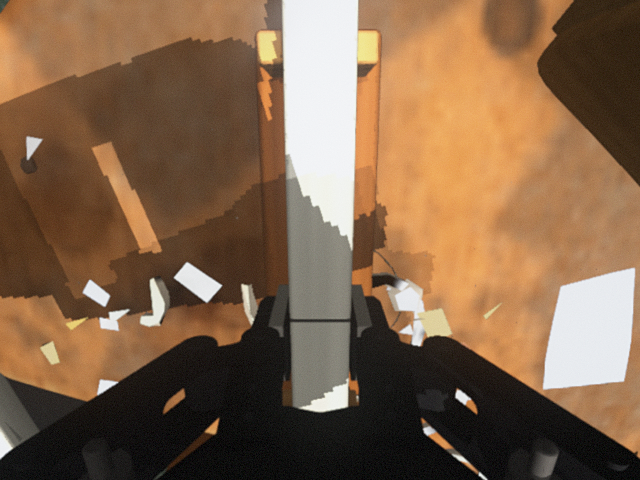

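Request:
jog_arm(deltas=[0, 0, 0, 0, 0, 0, 1, 0, 0, -0.01, 0, 0, 0, 1, 0, 0, -0.03, 0, 0, 0, 1, 0, 0, -0.055, 0, 0, 0, 1, 0, 0, -0.08, 0, 0, 0, 1, 0, 0, -0.105, 0, 0, 0, 1, 0, 0, -0.13, 0, 0, 0, 1, -0.005, 0.0025, -0.155, 0, 0, 0, 1, -0.015, 0.0075, -0.175, 0, 0, 0, 1, -0.035, 0.0175, -0.19, 0, 0, 0, 1, -0.065, 0.0325, -0.197, 0, 0, 0, 1, -0.1, 0.05, -0.197, 0, 0, 0, 1], grip_force=40)

```text
time_s: 10.15
position: [0.439, 0.0637, 0.2014]
tool_rot: [[0.263, 0.965, 0.004], [0.965, -0.263, 0.001], [0.002, 0.003, -1.0]]
ft_force: [1.6, -0.0, -4.4]
grip_width: 0.0215
```

Request:
jog_arm(deltas=[-0.035, 0.0175, 0, 0, 0, 0, 1, -0.07, 0.034, 0, 0, 0, 0, 1, -0.105, 0.051, 0, 0, 0, 0, 1, -0.14, 0.068, 0, 0, 0, 0, 1, -0.175, 0.085, 0, 0, 0, 0, 1, -0.21, 0.102, 0, 0, 0, 0, 1, -0.235, 0.115, 0, 0, 0, 0, 1, -0.255, 0.124, 0, 0, 0, 0, 1, -0.264, 0.129, 0, 0, 0, 0, 1, -0.267, 0.13, 0, 0, 0, 0, 1, -0.267, 0.13, 0, 0, 0, 0, 1, -0.267, 0.13, 0, 0, 0, 0, 1])

```text
time_s: 11.15
position: [0.4795, -0.1541, 0.1994]
tool_rot: [[0.264, 0.964, 0.0], [0.964, -0.264, 0.002], [0.002, 0.0, -1.0]]
ft_force: [-0.2, -0.9, -4.7]
grip_width: 0.0214
```

Run:
```python
from h import *
s=env.observe();im=eyes.get_image("wrist")[:,:,::-1];cv2.imwrite("pics/w9.png",im)
np.savez("w9.npz",p=s["position"],R=s["tool_rot"]);print(s["time_s"],s["position"],s["ft_force"],s["q"],s["qvel"])
```

```text
11.15 [ 0.47953958 -0.15405766  0.19943185] [-0.2064265  -0.87918459 -4.69848291] [-31.34670362  18.74192646  84.71150202   0.08996165  76.56817961
 -16.03374803] [ 0.49011791 -0.07852375  0.08027404  0.03716469 -0.16298838 -0.06834535]
```

View pics/w9.png

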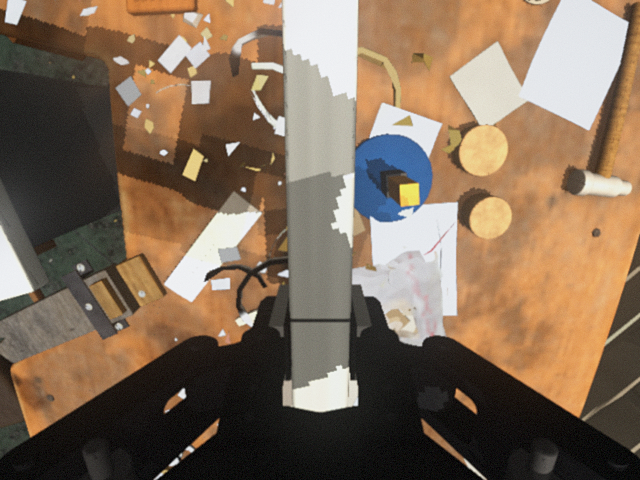

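Run:
```python
from h import *
w=cv2.imread("pics/w9.png");x0,y0=340,120
cv2.imwrite("pics/w9c.png",cv2.resize(w[y0:y0+110,x0:x0+110],None,fx=5,fy=5,interpolation=cv2.INTER_NEAREST))
d=np.load("w9.npz");s={"position":d["p"],"tool_rot":d["R"]};C=cam("wrist",s)
h=cv2.cvtColor(w,cv2.COLOR_BGR2HSV)
m=((h[...,0]>20)&(h[...,0]<35)&(h[...,1]>120)&(h[...,2]>170)).astype(np.uint8);m[:150]=0;m[240:]=0;m[:,:380]=0;m[:,440:]=0
c=max(cv2.findContours(m,cv2.RETR_EXTERNAL,cv2.CHAIN_APPROX_NONE)[0],key=cv2.contourArea)
print(cv2.contourArea(c),cv2.boundingRect(c),cv2.minAreaRect(c))
M=cv2.moments(m[...,],True);ctr=(M["m10"]/M["m00"],M["m01"]/M["m00"]);print(ctr,m.sum())
box=cv2.boxPoints(cv2.minAreaRect(c))
X=plane(C,np.r_[box,[ctr]],.09);print(X.round(4));
for i in range(4):
    v=X[(i+1)%4]-X[i];print(np.linalg.norm(v),np.degrees(np.arctan2(v[1],v[0])))
# blue foot centre
b=((h[...,0]>100)&(h[...,0]<120)&(h[...,1]>150)).astype(np.uint8);b[:120]=0;b[230:]=0;b[:,:340]=0;b[:,440:]=0
ys,xs=np.nonzero(b);print(xs.min(),xs.max(),ys.min(),ys.max())
# top/scene
T=cam("top");t=cv2.imread("pics/top0.png");h=cv2.cvtColor(t,cv2.COLOR_BGR2HSV)
m=((h[...,0]>20)&(h[...,0]<35)&(h[...,1]>100)&(h[...,2]>150)).astype(np.uint8);m[:235]=0;m[256:]=0;m[:,:345]=0;m[:,365:]=0
M=cv2.moments(m,True);u=(M["m10"]/M["m00"],M["m01"]/M["m00"]);print(u,m.sum(),plane(T,[u],.09))
```

```text
355.0 (400, 183, 19, 23) ((409.22125244140625, 193.818603515625), (21.352598190307617, 18.425764083862305), 86.18592071533203)
(409.21119592875317, 193.78880407124683) 393
[[ 0.5435 -0.1349  0.09  ]
 [ 0.5562 -0.1374  0.09  ]
 [ 0.5543 -0.1527  0.09  ]
 [ 0.5413 -0.1502  0.09  ]
 [ 0.5488 -0.1437  0.09  ]]
0.01301439128918453 -11.143378673032522
0.015398563747197414 -97.19910581245486
0.013230418508689064 168.8004101617311
0.015372253509389488 82.00094572927435
355 430 136 220
(354.24242424242425, 242.63636363636363) 33 [[ 0.54756883 -0.14173948  0.09      ]]
```

View pics/w9c.png

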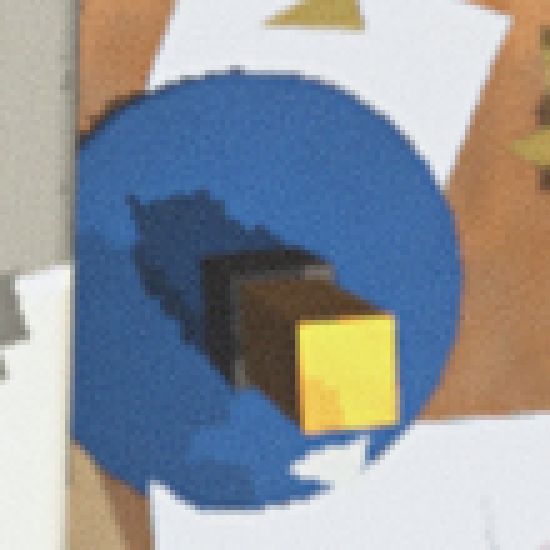

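```bash
python3 -c "
from h import *
s=env.observe();print(np.degrees(np.arctan2(s['tool_rot'][1,0],s['tool_rot'][0,0])))
print(delta((.5486,-.1418,.2),down(81)));print(delta((.5486,-.1418,.11),down(81)))"
```

```text
74.68343348416411
[0.0399, 0.0845, -0.0007, 0.0001, -0.0005, -0.0351]
[0.0398, 0.0845, 0.1193, 0.0001, -0.0005, -0.0351]
```

Request:
jog_arm(deltas=[0.005, 0.01, 0, 0, 0, -0.005, 1, 0.013, 0.026, 0, 0, -0.0002, -0.013, 1, 0.022, 0.046, 0, 0, -0.0003, -0.022, 1, 0.031, 0.066, 0, 0, -0.0005, -0.03, 1, 0.037, 0.079, 0.005, 0.0001, -0.0005, -0.034, 1, 0.0398, 0.0845, 0.02, 0.0001, -0.0005, -0.0351, 1, 0.0398, 0.0845, 0.045, 0.0001, -0.0005, -0.0351, 1, 0.0398, 0.0845, 0.07, 0.0001, -0.0005, -0.0351, 1, 0.0398, 0.0845, 0.095, 0.0001, -0.0005, -0.0351, 1, 0.0398, 0.0845, 0.112, 0.0001, -0.0005, -0.0351, 1, 0.0398, 0.0845, 0.1193, 0.0001, -0.0005, -0.0351, 1, 0.0398, 0.0845, 0.1193, 0.0001, -0.0005, -0.0351, 1])

```text
time_s: 12.2
position: [0.548, -0.1424, 0.1082]
tool_rot: [[0.157, 0.988, -0.003], [0.988, -0.157, 0.001], [0.001, -0.003, -1.0]]
ft_force: [0.4, -0.3, -4.1]
grip_width: 0.0215
```

Run:
```python
from h import *
F,T,P,im=avg(10,"scene");cv2.imwrite("pics/s10.png",im[:,:,::-1])
cv2.imwrite("pics/s10c.png",cv2.resize(im[170:330,240:460,::-1],None,fx=3.5,fy=3.5,interpolation=cv2.INTER_CUBIC))
im=eyes.get_image("top");cv2.imwrite("pics/t10c.png",cv2.resize(im[170:330,240:460,::-1],None,fx=3.5,fy=3.5,interpolation=cv2.INTER_CUBIC))
```

```text
t 12.7 F [ 0.0545  0.1972 -4.154 ] [0.5852 0.3736 0.3575] T [-0.0076 -0.0173 -0.0063] [0.034  0.0161 0.0211]
T tool [-0.0183 -0.0048  0.0063] P [  0.5491  -0.143    0.1104   0.0005 -50.6651 -20.601   -0.0098  -0.0144
   0.001 ] w 0.021225910143626795
[[0.15732891264757903, 0.987546084711623, 0.0005863581450344715], [0.9875460903963005, -0.1573285113501613, -0.0006773915587344187], [-0.0005767045275686095, 0.0006856289710731355, -0.9999995986623206]]
```

View pics/s10c.png

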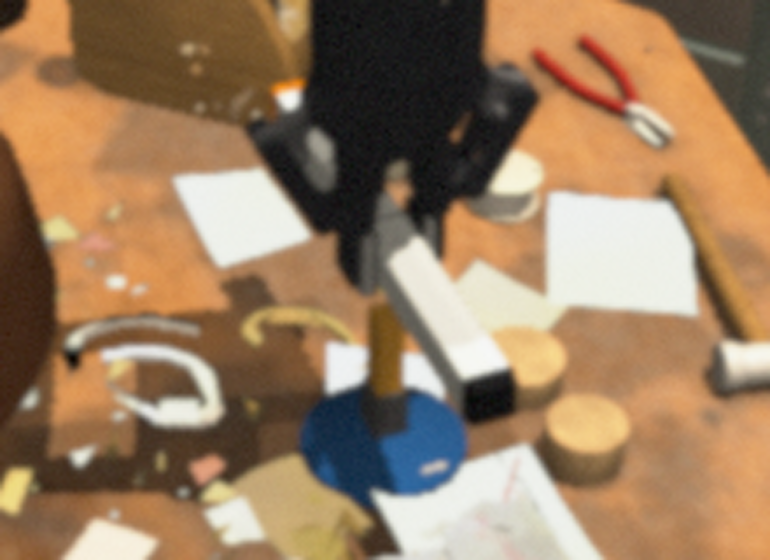

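View pics/t10c.png

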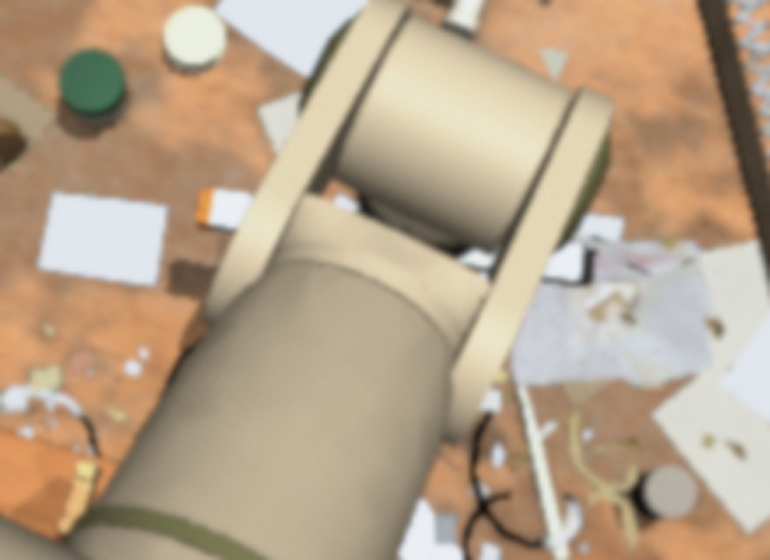

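Request:
jog_arm(deltas=[0.0015, -0.001, 0, 0, 0, 0, 1, 0.0015, -0.001, 0, 0, 0, 0, 1, 0.0015, -0.001, 0, 0, 0, 0, 1, 0.0015, -0.001, 0, 0, 0, 0, 1, 0.0015, -0.001, 0, 0, 0, 0, 1])

```text
time_s: 13.17
position: [0.5484, -0.1417, 0.1099]
tool_rot: [[0.157, 0.988, 0.0], [0.988, -0.157, -0.0], [-0.0, 0.0, -1.0]]
ft_force: [0.6, -0.5, -3.9]
grip_width: 0.0214
```

Run:
```python
from h import *
F,T,P,im=avg(14,"wrist");cv2.imwrite("pics/w11.png",im[:,:,::-1]);print(env.observe()["q"])
```

```text
t 13.8667 F [ 0.1425  0.1205 -4.0756] [0.4757 0.477  0.5301] T [0.0194 0.0013 0.01  ] [0.0238 0.0413 0.034 ]
T tool [ 0.0043  0.019  -0.01  ] P [  0.5483  -0.1417   0.1099   0.002  -51.0366 -20.7732  -0.0097  -0.0034
  -0.    ] w 0.021699039159147827
[[0.15733249056728, 0.9875456796715197, 0.00013406719420832445], [0.9875455949117051, -0.15733241497477088, -0.0004573496397208148], [-0.0004305605453719102, 0.00020435342493994567, -0.9999998864286407]]
[-26.4558  29.955   82.2693  -0.0216  67.7571 -17.3956]
```

View pics/w11.png

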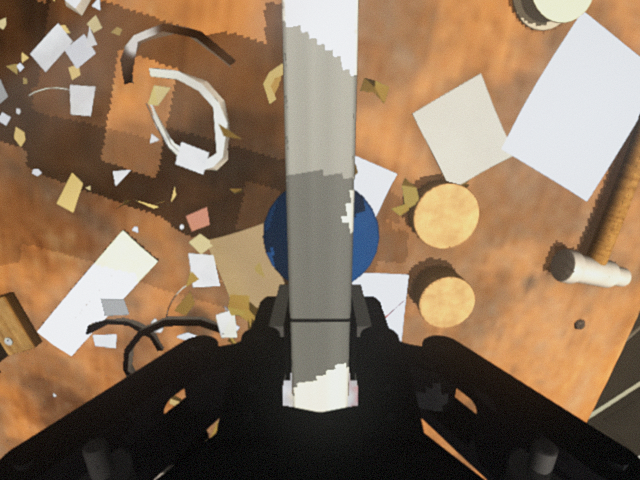

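Request:
jog_arm(deltas=[0.0007, 0, 0.008, 0, 0, 0, 1, 0.0007, 0, 0.018, 0, 0, 0, 1, 0.0007, 0, 0.026, 0, 0, 0, 1, 0.0007, 0, 0.031, 0, 0, 0, 1, 0.0007, 0, 0.0333, 0, 0, 0, 1, 0.0007, 0, 0.034, 0, 0, 0, 1, 0.0007, 0, 0.0347, 0, 0, 0, 1, 0.0007, 0, 0.0353, 0, 0, 0, 1, 0.0007, 0, 0.036, 0, 0, 0, 1, 0.0007, 0, 0.036, 0, 0, 0, 1, 0.0007, 0, 0.036, 0, 0, 0, 1])

```text
time_s: 14.78
position: [0.5485, -0.1412, 0.0831]
tool_rot: [[0.157, 0.988, 0.0], [0.988, -0.157, -0.001], [-0.001, 0.0, -1.0]]
ft_force: [-0.5, 1.2, -4.2]
grip_width: 0.0216
```

Run:
```python
from h import *
F,T,P,im=avg(6,"scene")
cv2.imwrite("pics/s12c.png",cv2.resize(im[170:330,240:460,::-1],None,fx=3.5,fy=3.5,interpolation=cv2.INTER_CUBIC))
```

```text
t 15.0833 F [-0.3318  0.0836 -4.1215] [0.5632 0.5636 0.4733] T [ 0.0204 -0.0029 -0.0312] [0.0385 0.0192 0.0205]
T tool [0.0003 0.0206 0.0312] P [  0.5485  -0.1412   0.083    0.0005 -51.6371 -19.6671  -0.0095  -0.004
  -0.    ] w 0.02139553574339911
[[0.15738974687210916, 0.9875365344674587, 0.0002463159255731026], [0.9875364525124305, -0.1573896048702179, -0.0005169506366235826], [-0.0004717400739828224, 0.00032460868518131066, -0.9999998360452387]]
```

View pics/s12c.png

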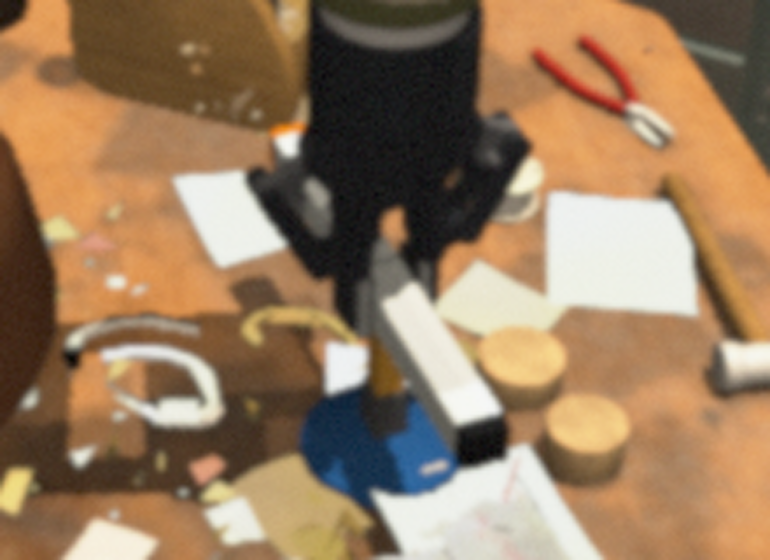

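Request:
jog_arm(deltas=[0.0013, 0, 0.0005, 0, 0, 0, 1, 0.0013, 0, 0.001, 0, 0, 0, 1, 0.0013, 0, 0.0015, 0, 0, 0, 1, 0.0013, 0, 0.002, 0, 0, 0, 1, 0.0013, 0, 0.0025, 0, 0, 0, 1, 0.0013, 0, 0.0025, 0, 0, 0, 1, 0.0013, 0, 0.0025, 0, 0, 0, 1])

```text
time_s: 15.67
position: [0.5486, -0.1401, 0.0812]
tool_rot: [[0.157, 0.988, 0.0], [0.988, -0.157, -0.0], [-0.0, 0.0, -1.0]]
ft_force: [-1.3, 3.1, -1.4]
grip_width: 0.0215
```

Run:
```python
from h import *
avg(8,"scene")
```

```text
t 16.0667 F [-0.6402  1.9094 -1.487 ] [0.4983 0.3702 0.473 ] T [ 0.2842  0.0359 -0.0085] [0.0344 0.0204 0.0248]
T tool [0.0802 0.275  0.0086] P [  0.5486  -0.1402   0.0811  -0.9573 -50.0928 -19.3347  -0.3441  -0.2724
  -0.0004] w 0.021490711693413343
[[0.1573929275620559, 0.9875360296347726, 0.00023775330669795547], [0.9875359893780685, -0.15739282210471028, -0.00041137937991891953], [-0.00036883129561283886, 0.00029953815190211514, -0.9999998871201792]]
```

Request:
jog_arm(deltas=[0, 0, -0.0015, 0, 0, 0, 1, 0, 0, -0.003, 0, 0, 0, 1, 0, 0, -0.0035, 0, 0, 0, 1, 0, 0, -0.0035, 0, 0, 0, 1, 0, 0, -0.0035, 0, 0, 0, 1])

```text
time_s: 16.48
position: [0.5485, -0.1403, 0.0836]
tool_rot: [[0.157, 0.988, 0.0], [0.988, -0.157, -0.001], [-0.001, 0.0, -1.0]]
ft_force: [-0.4, -0.9, -4.0]
grip_width: 0.0213
```

Run:
```python
from h import *
avg(8,"scene")
```

```text
t 16.8833 F [-0.0147 -0.0037 -4.1755] [0.5187 0.4301 0.5623] T [ 0.0053 -0.0134 -0.0007] [0.031  0.0194 0.0269]
T tool [-0.0124  0.0073  0.0007] P [  0.5485  -0.1403   0.0836  -0.0096 -51.6204 -19.6937  -0.0112  -0.0036
   0.    ] w 0.021402476858138085
[[0.15745303373552458, 0.9875264720952097, 9.528204708686201e-05], [0.9875263965983119, -0.15745298137244929, -0.000417945547270927], [-0.0003977298494392859, 0.0001599003309743693, -0.9999999081214214]]
```

Request:
jog_arm(deltas=[0, 0, 0.0008, 0, 0, 0, 1, 0, 0, 0.0014, 0, 0, 0, 1, 0, 0, 0.0018, 0, 0, 0, 1, 0, 0, 0.0022, 0, 0, 0, 1, 0, 0, 0.0026, 0, 0, 0, 1, 0, 0, 0.003, 0, 0, 0, 1, 0, 0, 0.0034, 0, 0, 0, 1, 0, 0, 0.0034, 0, 0, 0, 1])

```text
time_s: 17.55
position: [0.5486, -0.1403, 0.0813]
tool_rot: [[0.157, 0.988, 0.0], [0.988, -0.157, -0.001], [-0.0, 0.0, -1.0]]
ft_force: [-0.6, 0.2, -1.4]
grip_width: 0.021
```

Run:
```python
from h import *
avg(8,"scene")
```

```text
t 17.95 F [-1.2428  0.353  -1.7791] [0.3642 0.6519 0.3894] T [0.0652 0.1694 0.0085] [0.0258 0.0242 0.0318]
T tool [ 0.1776  0.0377 -0.0086] P [  0.5486  -0.1402   0.0812  -0.0811 -50.1924 -19.4679   0.0137  -0.3148
  -0.0021] w 0.021021810227695434
[[0.15739689354034508, 0.9875354129208103, 0.0001616513957326551], [0.9875353198158947, -0.15739679852010827, -0.0004898282748235281], [-0.0004582793554735003, 0.00023673391160891462, -0.9999998669685348]]
```

Request:
jog_arm(deltas=[0, 0, 0.0005, 0, 0, 0, 1, 0, 0, 0.001, 0, 0, 0, 1, 0, 0, 0.001, 0, 0, 0, 1, 0, 0, 0.001, 0, 0, 0, 1], grip_force=20)

```text
time_s: 18.28
position: [0.5486, -0.1403, 0.0805]
tool_rot: [[0.157, 0.988, 0.0], [0.988, -0.157, -0.001], [-0.0, 0.0, -1.0]]
ft_force: [-1.4, 1.3, 1.1]
grip_width: 0.0214
```

Run:
```python
from h import *
avg(6,"scene")
```

```text
t 18.5833 F [-1.6721  0.8974  0.6385] [0.3651 0.2799 0.4527] T [ 0.13    0.2932 -0.0132] [0.0218 0.0297 0.0311]
T tool [0.31   0.0823 0.0131] P [  0.5486  -0.1403   0.0804  -0.1563 -49.2023 -19.3078   0.0209  -0.5014
  -0.0043] w 0.021299887181920392
[[0.15736577769984053, 0.9875403561957151, 0.00023852413782464714], [0.9875402808548245, -0.15736564558657878, -0.0004972708452525941], [-0.0004535395227097493, 0.0003138056073487214, -0.9999998479139596]]
```

Request:
jog_arm(deltas=[0, 0, 0, 0, 0, 0, 0.3, 0, 0, 0, 0, 0, 0, 0.3, 0, 0, 0, 0, 0, 0, 0.3, 0, 0, 0, 0, 0, 0, 0.3])

```text
time_s: 18.92
position: [0.5488, -0.1404, 0.0805]
tool_rot: [[0.157, 0.988, 0.001], [0.988, -0.157, -0.001], [-0.001, 0.001, -1.0]]
ft_force: [0.4, -0.4, -0.1]
grip_width: 0.0299
```

Run:
```python
from h import *
im=avg(4,"scene")[3]
cv2.imwrite("pics/s13c.png",cv2.resize(im[190:310,280:400,::-1],None,fx=5,fy=5,interpolation=cv2.INTER_CUBIC))
cv2.imwrite("pics/w13.png",eyes.get_image("wrist")[:,:,::-1])
```

```text
t 19.1167 F [ 0.1262 -0.099  -0.2737] [0.4744 0.2672 0.1691] T [ 0.001  -0.0093  0.0075] [0.0084 0.0189 0.0196]
T tool [-0.0091  0.0025 -0.0075] P [  0.5487  -0.1403   0.0804  -0.0034 -49.397  -18.4514  -0.001   -0.0049
  -0.0001] w 0.030022090555310483
[[0.1574258373567741, 0.9875307628224754, 0.0003133875846341645], [0.9875307028895604, -0.15742566239653535, -0.0005212192081400646], [-0.0004653847541144377, 0.00039153323201847735, -0.9999998150593624]]
```

View pics/s13c.png

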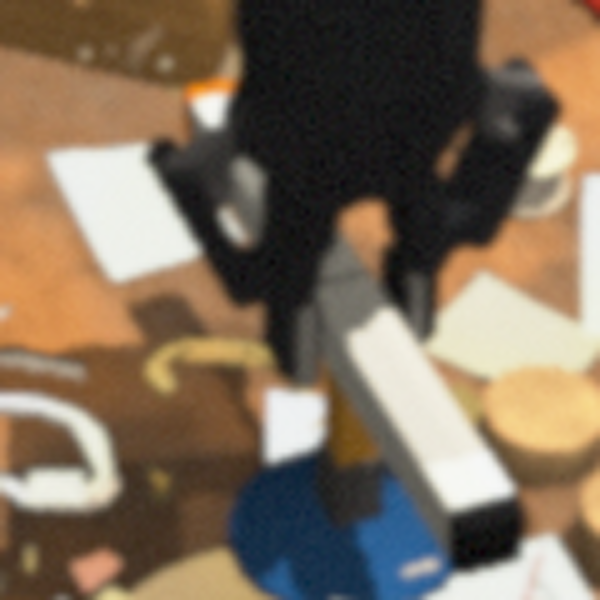

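View pics/w13.png

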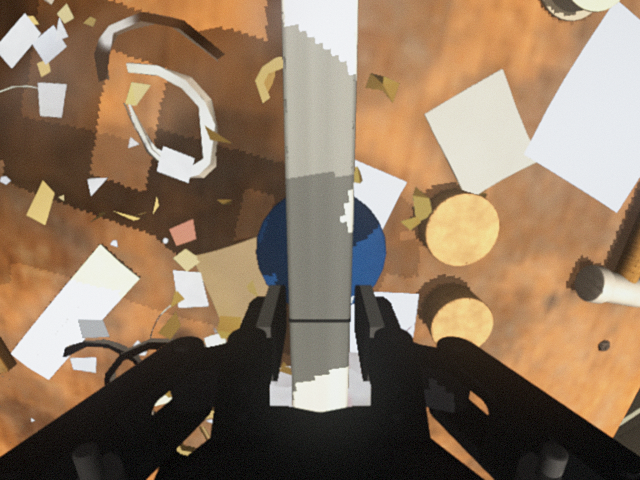

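Request:
jog_arm(deltas=[0, 0, 0, 0, 0, 0, -0.4, 0, 0, 0, 0, 0, 0, -0.4, 0, 0, 0, 0, 0, 0, -0.4, 0, 0, 0, 0, 0, 0, -0.4, 0, 0, 0, 0, 0, 0, -0.4, 0, 0, -0.005, 0, 0, 0, -0.4, 0, 0, -0.02, 0, 0, 0, -0.4, 0, 0, -0.04, 0, 0, 0, -0.4, 0, 0, -0.07, 0, 0, 0, -0.4, 0, 0, -0.1, 0, 0, 0, -0.4, 0, 0, -0.14, 0, 0, 0, -0.4, 0, 0, -0.18, 0, 0, 0, -0.4])

```text
time_s: 20.17
position: [0.5482, -0.14, 0.2167]
tool_rot: [[0.157, 0.988, -0.001], [0.988, -0.157, -0.0], [-0.0, -0.001, -1.0]]
ft_force: [-0.3, -0.8, -0.5]
grip_width: 0.06
```

Request:
jog_arm(deltas=[0, 0, -0.02, 0, 0, 0, -0.4, 0, 0, -0.02, 0, 0, 0, -0.4, 0, 0, -0.02, 0, 0, 0, -0.4, 0, 0, -0.02, 0, 0, 0, -0.4, 0, 0, -0.02, 0, 0, 0, -0.4, 0, 0, -0.02, 0, 0, 0, -0.4])

```text
time_s: 20.67
position: [0.5483, -0.1401, 0.2293]
tool_rot: [[0.157, 0.988, -0.002], [0.988, -0.157, 0.0], [0.0, -0.002, -1.0]]
ft_force: [0.1, -1.0, -0.6]
grip_width: 0.0598
```

Run:
```python
from h import *
im=avg(4,"scene")[3]
cv2.imwrite("pics/s14.png",cv2.resize(im[120:420,200:460,::-1],None,fx=2,fy=2,interpolation=cv2.INTER_CUBIC))
cv2.imwrite("pics/w14.png",eyes.get_image("wrist")[:,:,::-1])
```

```text
t 20.8667 F [ 0.2729 -0.0001 -0.3607] [0.3415 0.4257 0.2307] T [-0.0286 -0.0012  0.0188] [0.0192 0.0297 0.0185]
T tool [-0.0056 -0.028  -0.0187] P [  0.5484  -0.1401   0.2297   0.0015 -46.5223 -23.2194  -0.0012   0.0011
   0.    ] w 0.059790135268712775
[[0.1574603644213918, 0.9875251849035485, -0.0004927651518360468], [0.9875252793513801, -0.15746046014576762, -0.00016165599707161963], [-0.0002372303959508048, -0.00046116363201173744, -0.9999998655249127]]
```

View pics/s14.png

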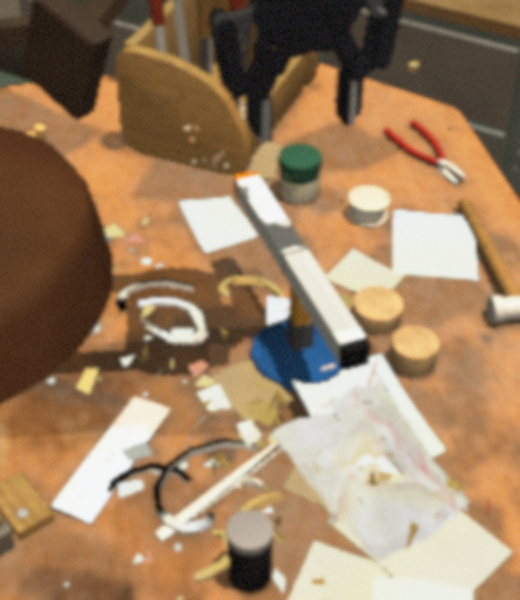

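View pics/w14.png

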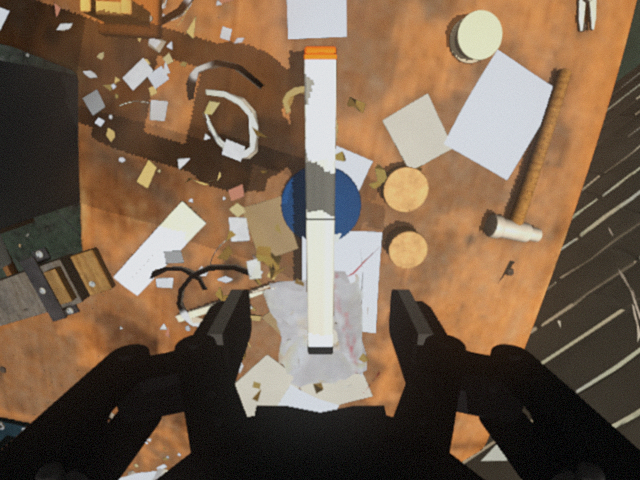

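Run:
```python
from h import *
s=env.observe();C=cam("wrist",s)
w=cv2.imread("pics/w14.png").astype(float).sum(2)/3
b=cv2.imread("pics/w14.png")
# triangulate orange cap end between wrist and scene
a=lambda u:u
S=cam("scene")
def tri(p,q):
    o1,r1=ray(C,[p]);o2,r2=ray(S,[q]);A=np.c_[r1[0],-r2[0]];x=np.linalg.lstsq(A,o2-o1,rcond=None)[0]
    return (o1+x[0]*r1[0]+o2+x[1]*r2[0])/2
# top face boundary cap/tube centres
sc=lambda x,y:(200+x/2,120+y/2)
print("orange",tri((320,59.5),sc(249,178)),"black",tri((320,346.5),sc(353,344)))
im=eyes.get_image("scene")[:,:,::-1];p=cv2.imread("pics/s14.png")
q=cv2.resize(im[120:420,200:460],None,fx=2,fy=2,interpolation=cv2.INTER_CUBIC)
d=np.abs(p.astype(int)-q)[150:380].max(2);print("motion diff",np.percentile(d,[50,99]),d.max(),env.observe()["time_s"])
```

```text
orange [ 0.56760826 -0.02424058  0.10987307] black [ 0.53199486 -0.24402494  0.10771896]
motion diff [2. 7.] 26 20.9667
```

```bash
python3 -c "
from rig import close_job
print(close_job())"
```

```text
the job is handed in; nothing more can be done
None
```

The bar is lying level across the brass post on its own, with the gripper clear above it, and the job was handed in at about 21 s of the 58 s allowed.

- **Finding the balance:** One 4 mm trial lift at the centre mark put the balance point about 8 mm toward the black cap. A second small lift 7 mm that way, with a weak 25 N grip, showed almost no turning moment. The bar stayed level when raised to about 20 mm.
- **Carrying and laying down:** I carried it to the post, turned it along the post's long side and lowered it slowly. My first touch on the post came with a small sideways shift, which gave about 2 N of side force. I lifted off and set it down again straight, until the post carried the full weight of about 4.2 N, plus less than 1 N of push from the gripper. I then let go in two stages.
- **Last checks:** Both ends of the bar measured about 109 mm high, within 2 mm of each other, which is as fine as the cameras can tell. Pictures taken about 0.1 s apart showed no movement. The jar, the spool and the can looked to be where they started, though I did not measure their positions.
- **Readings that disagreed:**
  - The remaining offset between the grip and the balance point came out between 1 and 4 mm depending on the reading. I placed the bar for about 2 mm; the post top allows 8 mm either way.
  - Just before release there was about 1.8 N of unexplained sideways force. It disappeared when the fingers opened, and the bar stayed put.

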